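# Seat the keyed drive hub on a potter's wheel gearbox

## Task

Fit the aluminium hub that has the tab inside its bore onto the upright shaft of the potter's wheel gearbox: put it over the shaft the way up it lies, rest it lightly on the end of the thick keyed part and turn it by feel until its tab drops into the keyway, then bring it fully home on the shoulder and let go. Never force it down while the tab is riding on the shaft, and leave everything else on the bench where it is.

Things in the scene. Friction and masses are not known exactly. Their poses are not given: they have to be found in the camera images.
- hub: Aluminium hub, about 150 g: ring 30 mm tall, 60 mm outside, with two parallel flats 52 mm apart (30 mm long, full height) to grip across; bore 36 mm, chamfered 2.5 mm at the lower end, with ONE tab inside. Origin: on the axis at the underside. z up along the axis, +x from the axis towards the tab; flats face +y and -y. Starts flat on the bench, correct end down.
- hub_tab (a point): Inner end of the hub's tab, at mid-height. The tab is 6 mm wide, reaches in to 13.5 mm from the hub's axis and stands from 14 to 27 mm above the hub's underside.
- drive: Gearbox fixed to the bench: grey base 176 x 136 x 12 mm, housing 150 x 116 mm with top at 60 mm, on it a 68 mm disc 4 mm thick; blue motor 68 mm thick on the +x side, 75 to 202 mm from the shaft axis, its black box 84 mm high. Origin: on the bench under the shaft axis; z up, +x towards the motor. The shaft does not turn under torques below 3 N m.
- shoulder (a point): Centre of the flat round shoulder (48 mm wide) on which the hub must end up resting, on the shaft axis, 74 mm above the bench. With the tab out of line with the keyway the hub stops with its underside 14 mm above it; within about 0.06 rad of the keyway it drops freely home. More than 40 N between hub and gearbox damages the tab.
- keyed_end (a point): Centre of the upper end of the thick keyed part, on the shaft axis, 28 mm above the shoulder. This part is 34 mm wide (1 mm play all round in the hub's bore), with one keyway 8 mm wide along its full height, cut in to 11.5 mm from the axis. The keyway faces drive +x only roughly: up to 0.85 rad either way, not measured; see it from above or find it by feel.
- shaft_top (a point): Top end of the shaft, on its axis, 50 mm above the shoulder and 124 mm above the bench. The pilot above the keyed part is 22 mm wide, its last 5 mm tapered to 15 mm.
- spacer: Plain spacer: same outside as the hub (60 mm, flats, 30 mm tall, 36 mm bore) but WITHOUT a tab. Not wanted; leave it. Origin at the centre of the underside.
- mug: White mug 80 mm wide, 90 mm tall; bystander, origin at the centre of its underside.
- bowl: Terracotta bowl 120 mm wide, 55 mm tall; bystander, origin at the centre of its underside.
- tin: Steel tin 60 mm wide, 45 mm tall; bystander, origin at the centre of its underside.
- oil: White bottle 52 mm wide, 130 mm tall; bystander, origin at the centre of its underside.
- wrench: Steel wrench 160 mm long lying flat; bystander.
- rib: Half-moon wooden potter's rib 80 x 40 x 7 mm lying flat; bystander, origin at the middle of its straight edge.
- brush: Brush 200 mm long lying flat; bystander.
There are look-alikes about, which are no part of the job. Leave any blue, purple or turquoise look-alike of the hub alone.

How it is judged (in metres and radians):
On the way, in this order (a step that is already met when the one before it is completed fails the run):
1. the hub is over the shaft, around its pilot (horizontal distance between hub and shoulder below 0.008 m and z of hub in the frame of shoulder below 0.045 m and angle between hub's own z axis and vertical below 0.25 rad).
2. the tab is in the keyway and the hub is home on the shoulder (horizontal distance between hub and shoulder below 0.0035 m and z of hub in the frame of shoulder below 0.0025 m and angle between hub's own z axis and vertical below 0.06 rad), for 0.2 s.
At the end, for the whole second after the job is handed in: The hub with the tab rests on the shoulder of the shaft: underside within 2.5 mm of the shoulder, centred within 3.5 mm, level within 0.06 rad, at rest and released; possible only with the tab in the keyway (all of step 2 and linear speed of hub below 0.01 m/s); the robot touches nothing.
It fails at once if the hub is pressed on the gearbox or its shaft with more than 40 N (contact force between hub and drive above 40 N).
It fails at once if something else on the bench is moved more than 30 mm (distance of any of spacer, mug, bowl, tin, oil, wrench, rib, brush from where it was at the start of the episode above 0.03 m).
It also fails if it takes over 72 s, if anything falls off the work surface, if the arm or the gripper's body presses on something with over 40 N, if the wrist force passes 120 N, or if a joint passes its speed limit or range.

## Robot

A 6-joint arm with a two-finger parallel gripper is mounted at the origin on the work surface. World frame = base frame: x ahead of the robot, y to its left, z up, the work surface at z = 0. Lengths are in mm, angles in rad, forces in N, time in s.
With the tool pointing down it reaches from about 350 to 875 mm from the base axis. Payload 4.2 kg.
Tool frame: the origin (TCP) lies midway between the tips of the shut fingers; the grasp point (between the pads) lies 19 mm behind it; y points along the fingers, x is the direction in which the jaws open and shut, and the axes are right-handed (so a half turn about y gives the same grasp; the last joint's range is limited). The gripper opens to 85 mm and grips with 20 to 120 N. Pads are 22 mm wide; open, the fingers measure 114 mm over their backs; the gripper's body (76 mm by 85 mm) begins 54 mm behind the grasp point. The pads swing forward as they close: fully open they stand 13 mm farther back than shut.
Start: joints at [-0.935, 0.385, 0.008, 0, -1.194, -0.259], TCP at [229.98, -581.127, 198.712] pointing down, gripper open.
Joint ranges: [-3.14, 3.14], [-1.21, 2.06], [-1.07, 1.41], [-3.16, 2.05], [-2.99, -0.16], [-3.1, 3.1]. Speed limits (rad/s): [2.79, 2.79, 3.14, 3.14, 3.14, 3.14].

## Interface

Orientations are given as a unit quaternion [x, y, z, w].
In Python, from bench import read_state, get_image, job_done gives the robot as it stands.
- The arm moves only by the tool play_rows, never from a script. Its argument "series" is a list of rows, each a list of 7 numbers: the shift along the tool's x, y, z in m, then the turn, a rotation vector about the tool's x, y, z in rad, then the finger opening in m, from 0 to 0.0854. In form: [[x, y, z, wx, wy, wz, claw], ...]. A call has 1 to 10 rows; each row shifts and turns the pose as measured when the row begins, along the tool's axes as they then stand; what a row does not reach is not made up. A row lasts 1/10 s, in which the tool goes at most 50 mm and 8.59 degrees, less where a joint would pass 70% of its speed; a pose out of reach is approached as far as the arm can. A call with a gripper value outside its range is refused whole. The fingers move at their own pace and stop on an object; the grip force is fixed at half the most. Time passes only in rows, so rows that do not move let the fingers close. It gives the time, the measured TCP pose, the force and the opening at its end, in the units of the state.
- read_state(): the state, without advancing time (a new reading comes with each control period).
- get_image(name): name is "scene" or "side" or "wrist"; returns a dict with "color" (480x640x3 uint8, red, green, blue), "intrinsics" (3x3 intrinsics, pixels), "origin" and "orientation" of the camera in the world. Camera axes: x right, y down, z forward; pixel columns grow to the right and rows downward; lengths in mm; the calibration is good to about 2 mm. The wrist camera is an equidistant fisheye: a pixel r from the principal point sees the ray r / f radians off the axis. A picture is of the moment at which its call begins. There is no depth.
- job_done(): hands the job in, once; it reports no verdict.
The state is a dict: "clock": time; "joints": joint angles; "joint_vel": joint speeds; "joint_efforts": joint torques, N m; "position": TCP position; "ee_rot": TCP orientation; "contact_force": force on the tool from outside, world axes, zero at the start; "wrist_torque": the same for the moment, N m; "gripper_width": finger opening in mm.
Only numpy, scipy, OpenCV 4.12 (cv2) and the standard library are available. Lean on these libraries where they do the work, as an engineer would, in place of code of your own. Each camera call takes 0.05 s, during which the arm holds its last target. There are 200 camera calls.

## Working session

There is one attempt and no reset: what is moved stays moved. The work goes in short steps, Python scripts to look and compute and a tool call to move; the robot and the scene stay as the last step left them, time stands still between calls to the robot, and variables do not carry over. Pictures are saved under pics/ and viewed, about 8 in all and at most 12, crops included, and the job is handed in when it is done.

Besides the shell and the picture viewer there is one more tool, called after "Request:" as name(argument=value, ...) on one line, values as JSON. play_rows: Moves the arm, as the interface text tells. Its arguments: {"type":"object","properties":{"series":{"type":"array","items":{"type":"array","items":{"type":"number"}}}},"required":["series"]}

```bash
ls; mkdir -p pics
cat > h.py <<'E'
import numpy as np, cv2
from scipy.spatial.transform import Rotation as R
from bench import read_state, get_image, job_done
def snap(n, name):
    im=get_image(n); np.savez(f'pics/{name}.npz',**{k:np.array(im[k]) for k in ('color','intrinsics','origin','orientation')})
    cv2.imwrite(f'pics/{name}.png',im['color'][:,:,::-1]); return im
def load(name): return dict(np.load(f'pics/{name}.npz'))
def rot(o):
    o=np.array(o); return o if o.shape==(3,3) else R.from_quat(o).as_matrix()
def ray(im,u,v,fish=False):
    K=np.array(im['intrinsics']); x=(u-K[0,2])/K[0,0]; y=(v-K[1,2])/K[1,1]
    if fish:
        t=np.hypot(x,y); s=np.sin(t)/t if t>1e-9 else 1; d=np.array([x*s,y*s,np.cos(t)])
    else: d=np.array([x,y,1.])
    return np.array(im['origin'],float), rot(im['orientation'])@d
def onz(im,u,v,z,fish=False):
    o,d=ray(im,u,v,fish); return o+d*(z-o[2])/d[2]
def proj(im,p,fish=False):
    K=np.array(im['intrinsics']); c=rot(im['orientation']).T@(np.array(p,float)-np.array(im['origin']))
    if fish:
        r=np.hypot(c[0],c[1]); t=np.arctan2(r,c[2]); a=c[:2]/max(r,1e-9)*t
    else: a=c[:2]/c[2]
    return K[0,0]*a[0]+K[0,2],K[1,1]*a[1]+K[1,2]
E
python3 - <<'E'
from h import *
for n in('scene','side','wrist'):
    im=snap(n,n+'0'); print(n,im['intrinsics'],im['origin'],im['orientation'])
print(read_state())
a=[cv2.imread(f'pics/{n}0.png') for n in('scene','side')]
E
```

```text
pics
scene [[462.33509463   0.         326.44641901]
 [  0.         462.33509463 243.56781201]
 [  0.           0.           1.        ]] [1428.54046763 -353.37017375  969.32620552] [ 0.75651941  0.51242041 -0.23338374 -0.33261952]
side [[474.8760467    0.         318.57341999]
 [  0.         474.8760467  237.66456497]
 [  0.           0.           1.        ]] [150.56534478 542.75089362 814.90439437] [-0.27293359  0.88569478 -0.35609558  0.11936475]
wrist [[371.64829954   0.         319.28939428]
 [  0.         371.64829954 238.34807661]
 [  0.           0.           1.        ]] [ 167.85177601 -603.85228514  373.67320274] [0.55753943 0.81952815 0.10974314 0.07402592]
{'clock': 0.15, 'joints': array([-9.35407024e-01,  3.85403566e-01,  6.97420452e-03, -3.22596431e-04,
       -1.19402701e+00, -2.58633701e-01]), 'joint_vel': array([ 2.42606741e-04, -2.12603135e-03,  5.10733308e-03, -7.50715927e-05,
       -7.39990801e-04, -3.09016977e-03]), 'joint_efforts': array([ 2.60137119e-05, -3.92679656e+01,  1.88580859e+01,  4.18858096e+00,
       -3.45095657e-03, -1.26225976e-05]), 'position': array([ 229.78826505, -580.70624281,  197.87651523]), 'ee_rot': array([ 0.39703803,  0.58505847, -0.58446878, -0.39807491]), 'contact_force': array([ 0.51907877,  0.68210382, -0.08461196]), 'wrist_torque': array([-0.03765696, -0.00465844,  0.02651792]), 'gripper_width': 85.3936304563669}
```

View pics/scene0.png

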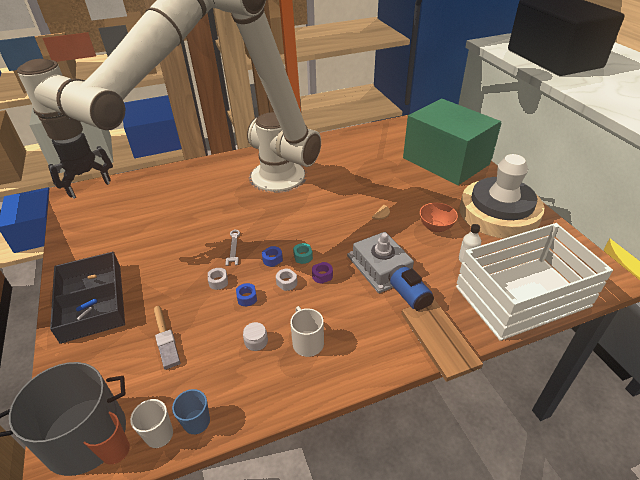

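View pics/side0.png

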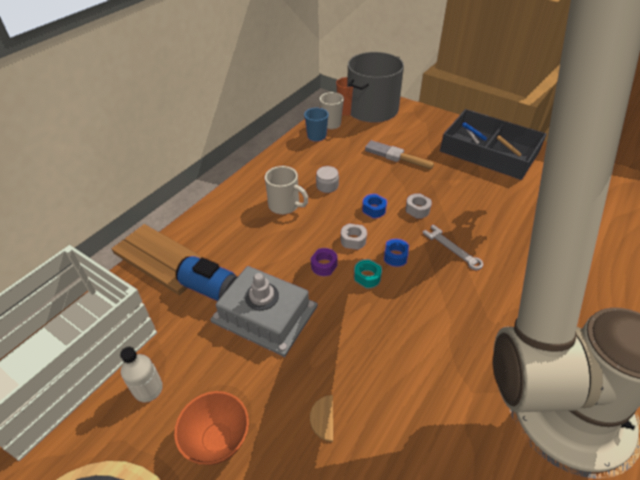

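Candidates for the hub: grey rings at scene (217,279) and (286,279). The blue ones at (272,256) and (246,294), the teal one at (303,253) and the purple one at (322,272) are look-alikes to leave alone. The white tin is at (255,335). Next is a close crop of the two grey rings and the shaft.

Run:
```python
from h import *
s=load('scene0');d=load('side0')
def crop(i,u,v,r,n): 
    c=i['color'][v-r:v+r,u-r:u+r,::-1]; return cv2.resize(c,(n,n),interpolation=cv2.INTER_CUBIC)
A=np.hstack([crop(s,217,279,17,260),crop(s,286,279,17,260),crop(s,382,255,34,260)])
B=np.hstack([crop(d,419,206,18,260),crop(d,353,236,18,260),crop(d,261,295,34,260)])
cv2.imwrite('pics/crop1.png',np.vstack([A,B]))
for n,a,b in(('left',(217,279),(419,206)),('right',(286,279),(353,236))): print(n,onz(s,*a,30),onz(d,*b,30))
print('shaft',onz(s,383,238,124),onz(d,261,279,124))
st=read_state(); print(rot(st['ee_rot']))
```

```text
left [ 477.13541399 -321.7531331    30.        ] [ 451.04754927 -300.96629898   30.        ]
right [ 550.22321436 -142.05050557   30.        ] [ 531.23690096 -124.13754052   30.        ]
shaft [590.41181308 132.84200985 124.        ] [569.57185229 147.0200697  124.        ]
[[-3.67794340e-01 -7.43783385e-04 -9.29906861e-01]
 [ 9.29905638e-01  1.51408568e-03 -3.67795068e-01]
 [ 1.68151852e-03 -9.99998577e-01  1.34776220e-04]]
```

View pics/crop1.png

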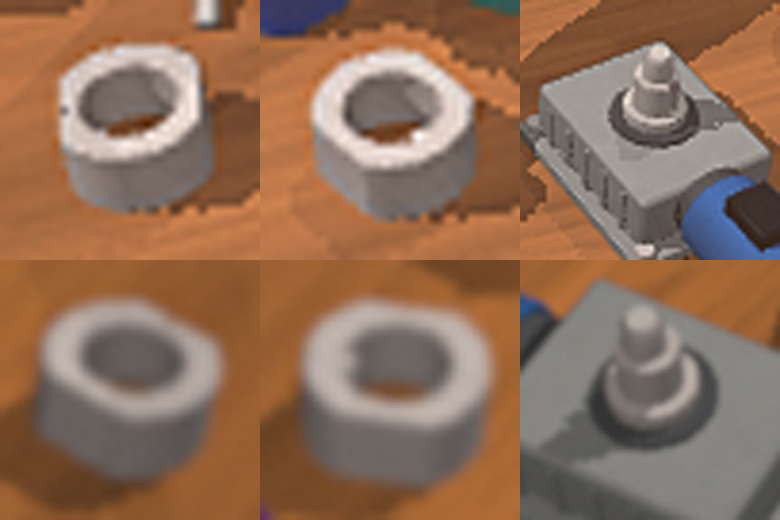

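View pics/wrist0.png

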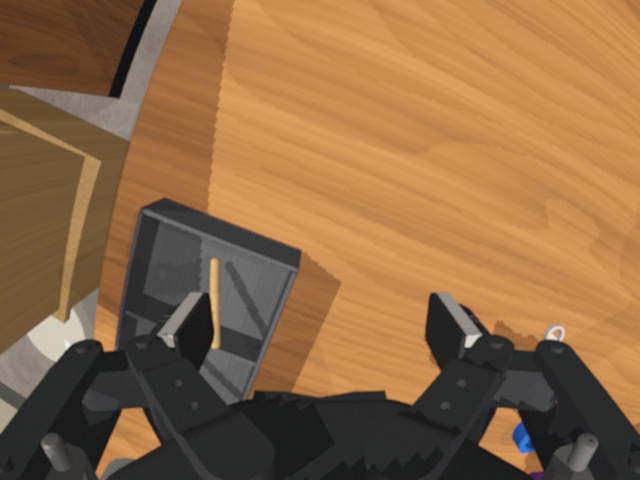

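The right ring at scene (286,279) shows a notch-like tab inside its bore in both views, at the left of the bore in the side view. The left ring's bore is plain, so it is the spacer. Next I compute the numbers for a look from above.

```bash
cat >> h.py <<'E'
def totool(dv,st=None):
    st=st or read_state(); return np.round(rot(st['ee_rot']).T@np.array(dv,float),2)
E
python3 - <<'E'
from h import *
s=load('scene0');d=load('side0');w=load('wrist0')
print('hub',onz(s,286.3,276.1,30),onz(d,354.4,231.8,30))
print('shaft',onz(s,384.6,234,124),onz(d,258.4,276.2,124))
for n,p in (('purple',(322,268)),('teal',(303,249)),('b1',(272,252)),('b2',(246,289)),('mug',(308,318))): print(n,onz(s,*p,30 if n!='mug' else 90))
st=read_state(); print(rot(st['ee_rot']).T@(w['origin']-st['position'])); print(rot(st['ee_rot']).T@rot(w['orientation']))
h=(onz(s,286.3,276.1,30)+onz(d,354.4,231.8,30))/2
t=h.copy(); t[2]=200; t[:2]+=66*np.array([.93,.368]); print(t, totool(t-st['position']))
E
```

```text
hub [ 539.80165861 -137.82884504   30.        ] [ 535.72159514 -137.55453579   30.        ]
shaft [576.97738753 144.54904692 124.        ] [577.98040674 144.50251233 124.        ]
purple [547.72335255 -33.06408085  30.        ]
teal [451.27977173 -56.96047691  30.        ]
b1 [ 428.75310156 -146.91608773   30.        ]
b2 [ 544.86993749 -255.39743015   30.        ]
mug [ 749.9262852  -145.88452083   90.        ]
[   1.55186024 -175.78541514   66.13185952]
[[ 9.99999674e-01 -3.03405802e-04 -7.47729971e-04]
 [ 6.41838821e-04 -2.62550857e-01  9.64917942e-01]
 [-4.89078847e-04 -9.64918108e-01 -2.62550576e-01]]
[ 599.14162687 -113.40369041  200.        ] [ 298.7    -1.69 -515.34]
```

Request:
play_rows(series=[[0.025,0,-0.043,0,0,0,0.085],[0.025,0,-0.043,0,0,0,0.085],[0.025,0,-0.043,0,0,0,0.085],[0.025,0,-0.043,0,0,0,0.085],[0.025,0,-0.043,0,0,0,0.085],[0.025,0,-0.043,0,0,0,0.085],[0.025,0,-0.043,0,0,0,0.085],[0.025,0,-0.043,0,0,0,0.085],[0.025,0,-0.043,0,0,0,0.085],[0.025,0,-0.043,0,0,0,0.085]])

```text
clock: 1.15
position: [538.2, -189.1, 194.4]
ee_rot: [0.399, 0.583, -0.582, -0.404]
contact_force: [1.4, -0.8, 0.7]
gripper_width: 84.9
```

Run:
```python
from h import *
st=read_state();print(st['position'],st['clock'],rot(st['ee_rot'])); print(totool(np.array([599,-113,200])-st['position'],st))
```

```text
[ 538.20396999 -189.114833    194.44884142] 1.15 [[-0.35629388 -0.0050328  -0.93436039]
 [ 0.93435379  0.00464917 -0.3563164 ]
 [ 0.00613727 -0.99997653  0.00304595]]
[ 49.49  -5.5  -83.91]
```

Request:
play_rows(series=[[0.025,-0.003,-0.042,0,0,0,0.085],[0.023,-0.003,-0.04,0,0,0,0.085],[0.005,0,-0.008,0,0,0,0.085],[0,0,0,0,0,0,0.085],[0,0,0,0,0,0,0.085]])

```text
clock: 1.65
position: [606.5, -99.3, 197.8]
ee_rot: [-0.395, -0.584, 0.584, 0.402]
contact_force: [0.0, -0.8, 0.4]
gripper_width: 84.4
```

Run:
```python
from h import *
im=snap('wrist','w1'); st=read_state();print(st['position'],st['ee_rot'],proj(im,[538,-138,30],True),proj(im,[577,144.5,124],True))
```

```text
[606.31156593 -99.64847379 197.78486527] [-0.39544638 -0.5834254   0.58398283  0.40274187] (np.float64(304.31389006302925), np.float64(128.1098661478436)) (np.float64(580.1305702857726), np.float64(301.5787371095145))
```

View pics/w1.png

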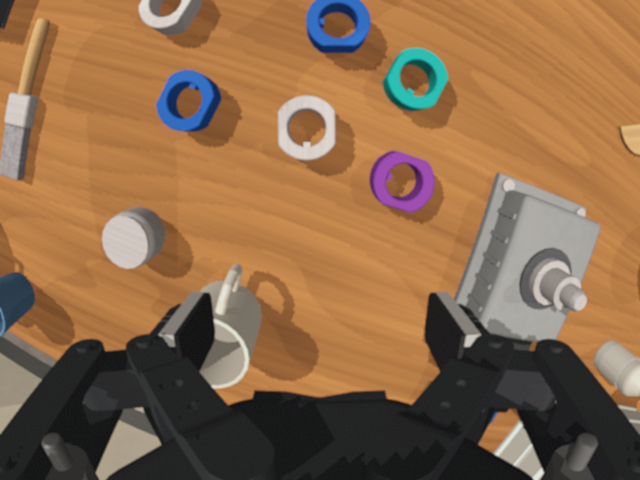

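The wrist view shows the hub at (306,128) with its tab at (306,146). The flats are left and right in the picture, so the jaws are already nearly aligned. The plain spacer is at (170,10) and the shaft is at about (560,292). Measuring precisely.

Run:
```python
from h import *
im=load('wrist0') if 0 else load('w1'); s=load('scene0')
c=im['color']; hsv=cv2.cvtColor(c,cv2.COLOR_RGB2HSV)
m=((hsv[...,1]<60)&(hsv[...,2]>150)).astype(np.uint8)
roi=np.zeros_like(m); roi[85:175,262:350]=1; m*=roi
cs,hi=cv2.findContours(m,cv2.RETR_CCOMP,cv2.CHAIN_APPROX_NONE)
o=max(range(len(cs)),key=lambda i:cv2.contourArea(cs[i]) if hi[0][i][3]<0 else 0)
b=max(range(len(cs)),key=lambda i:cv2.contourArea(cs[i]) if hi[0][i][3]==o else 0)
W=lambda k:np.array([onz(im,*p[0],30,True)[:2] for p in cs[k]])
O,B=W(o),W(b)
st=read_state(); Rm=rot(st['ee_rot'])
print('outer minrect',cv2.minAreaRect(O.astype(np.float32)),'circ',cv2.minEnclosingCircle(O.astype(np.float32)))
(cx,cy),r=cv2.minEnclosingCircle(B.astype(np.float32)); print('bore',cx,cy,r)
co=np.array(cv2.minAreaRect(O.astype(np.float32))[0])
q=B-[cx,cy]; n=np.hypot(*q.T); k=n<16; print('near',np.c_[n[k],np.degrees(np.arctan2(q[k,1],q[k,0]))].round(1).tolist())
print('toolx deg',np.degrees(np.arctan2(Rm[1,0],Rm[0,0])), '-z deg',np.degrees(np.arctan2(-Rm[1,2],-Rm[0,2])))
print('px',proj(im,[*co,30],True))
print('motor',onz(s,416,283,60)[:2],onz(load('side0'),207,276,60)[:2])
```

```text
outer minrect ((536.8182373046875, -136.79605102539062), (58.60780715942383, 51.43205642700195), 20.91292381286621) circ ((536.7926025390625, -136.79934692382812), 30.145715713500977)
bore 536.5204467773438 -136.92437744140625 18.722158432006836
near [[15.3, 35.1], [14.1, 32.4], [14.0, 28.7], [13.9, 24.9], [13.9, 21.2], [13.9, 17.4], [14.0, 13.6], [15.0, 10.6], [15.9, 11.2]]
toolx deg 111.27558036739903 -z deg 21.278574623515958
px (np.float64(306.00911527435767), np.float64(127.3819105873776))
motor [723.51809797 169.24867772] [706.31016398 166.47625651]
```

Request:
play_rows(series=[[-0.005,0.02,0.04,0,0,0,0.085],[-0.004,0.03,0.034,0,0,0,0.085],[0,0.04,0.005,0,0,0,0.085],[0,0.02,0,0,0,0,0.085],[0,0,0,0,0,0,0.085],[0,0,0,0,0,0,0.085]])

```text
clock: 2.3
position: [528.0, -145.3, 88.0]
ee_rot: [0.4, 0.582, -0.581, -0.405]
contact_force: [0.7, 0.2, -0.2]
gripper_width: 85.0
```

Run:
```python
from h import *
st=read_state();print(st['position']); print(totool(np.array([536.7,-136.8,2])-st['position'],st)); M=rot(st['ee_rot']);print(M)
```

```text
[ 528.03926129 -145.29363264   88.00127936]
[  4.4   86.   -11.33]
[[-0.35227077 -0.0045168  -0.93588723]
 [ 0.9358805   0.00443633 -0.35228965]
 [ 0.00574313 -0.99997996  0.00266439]]
```

Request:
play_rows(series=[[0.004,0.02,-0.011,-0.003,0,0.006,0.085],[0,0.02,0,0,0,0,0.085],[0,0,0,0,0,0,0.085]])

```text
clock: 2.6
position: [540.9, -139.3, 52.6]
ee_rot: [0.406, 0.583, -0.579, -0.399]
contact_force: [-0.7, 0.8, -0.8]
gripper_width: 84.9
```

```bash
cat > t.py <<'E'
import sys
from h import *
t=np.array(eval(sys.argv[1]),float); st=read_state(); M=rot(st['ee_rot'])
print('t',st['clock'],'pos',st['position'].round(2),'d',totool(t-st['position'],st),'tilt x_z %.4f z_z %.4f'%(M[2,0],M[2,2]),'yaw(-z) %.4f'%np.arctan2(-M[1,2],-M[0,2]),'F',st['contact_force'].round(1),'T',st['wrist_torque'].round(2),'w',round(st['gripper_width'],1))
E
python3 t.py 536.7,-136.8,2
```

```text
t 2.6 pos [ 540.87 -139.29   52.58] d [ 4.04 50.53  3.54] tilt x_z -0.0049 z_z -0.0101 yaw(-z) 0.3582 F [-0.7  0.8 -0.8] T [0.   0.08 0.03] w 84.9
```

Request:
play_rows(series=[[0.004,0.02,0.004,0,0,0,0.085],[0,0.012,0,0,0,0,0.085],[0,0,0,0,0,0,0.085],[0,0,0,0,0,0,0.085]])

```text
clock: 3.0
position: [542.0, -138.2, 26.4]
ee_rot: [0.41, 0.585, -0.577, -0.395]
contact_force: [0.2, 0.7, -0.0]
gripper_width: 85.2
```

```bash
for i in 1 2 ; do python3 t.py 536.7,-136.8,2; python3 -c "from bench import *; get_image('wrist')"; done
```

```text
t 3.0 pos [ 541.99 -138.15   26.39] d [ 3.39 24.25  4.99] tilt x_z -0.0107 z_z -0.0210 yaw(-z) 0.3595 F [ 0.2  0.7 -0. ] T [ 0.01  0.04 -0.06] w 85.2
t 3.05 pos [ 542.2  -138.13   26.52] d [ 3.44 24.37  5.21] tilt x_z -0.0109 z_z -0.0215 yaw(-z) 0.3595 F [-0.3 -0.1 -0.1] T [-0.01 -0.02  0.01] w 85.1
```

Request:
play_rows(series=[[0.0035,0.008,0.005,0.022,0,-0.011,0.085],[0,0,0,0,0,0,0.085],[0,0,0,0,0,0,0.085]])

```text
clock: 3.4
position: [537.0, -136.5, 19.2]
ee_rot: [0.403, 0.581, -0.581, -0.403]
contact_force: [-0.2, -0.0, 0.3]
gripper_width: 84.9
```

```bash
python3 t.py 536.7,-136.8,2
```

```text
t 3.4 pos [ 537.04 -136.53   19.17] d [-0.14 17.17  0.42] tilt x_z 0.0002 z_z -0.0002 yaw(-z) 0.3594 F [-0.2 -0.   0.3] T [0.04 0.02 0.03] w 84.9
```

Request:
play_rows(series=[[0,0.009,0,0,0,0,0.085],[0,0.006,0,0,0,0,0.085],[0,0,0,0,0,0,0.085]])

```text
clock: 3.7
position: [537.0, -136.5, 2.9]
ee_rot: [0.403, 0.581, -0.581, -0.403]
contact_force: [-0.1, 0.1, -0.1]
gripper_width: 85.1
```

```bash
python3 t.py 536.7,-136.8,2
```

```text
t 3.7 pos [ 536.98 -136.5     2.87] d [-0.19  0.87  0.37] tilt x_z 0.0003 z_z -0.0001 yaw(-z) 0.3594 F [-0.1  0.1 -0.1] T [ 0.02 -0.01  0.04] w 85.1
```

Request:
play_rows(series=[[0,0,0,0,0,0,0.045],[0,0,0,0,0,0,0.045],[0,0,0,0,0,0,0.045],[0,0,0,0,0,0,0.045],[0,0,0,0,0,0,0.045],[0,0,0,0,0,0,0.045],[0,0,0,0,0,0,0.045],[0,0,0,0,0,0,0.045]])

```text
clock: 4.5
position: [537.2, -136.5, 3.0]
ee_rot: [0.403, 0.581, -0.581, -0.402]
contact_force: [0.7, 0.4, -0.9]
gripper_width: 45.3
```

```bash
python3 t.py 536.7,-136.8,2
```

```text
t 4.5 pos [ 537.22 -136.54    3.04] d [-0.06  1.04  0.57] tilt x_z -0.0001 z_z -0.0004 yaw(-z) 0.3596 F [ 0.7  0.4 -0.9] T [0.01 0.04 0.  ] w 45.3
```

Run:
```python
from h import *
im=snap('wrist','w2'); print(proj(im,[536.7,-136.8,30],True))
s=snap('scene','s2');d=snap('side','d2')
f=lambda i,u,v,r:cv2.resize(i['color'][v-r:v+r,u-r:u+r,::-1],(360,360))
cv2.imwrite('pics/c2.png',np.hstack([f(s,286,260,40),f(d,354,220,40)]))
```

```text
(np.float64(316.1013942382751), np.float64(293.7952924911625))
```

View pics/c2.png

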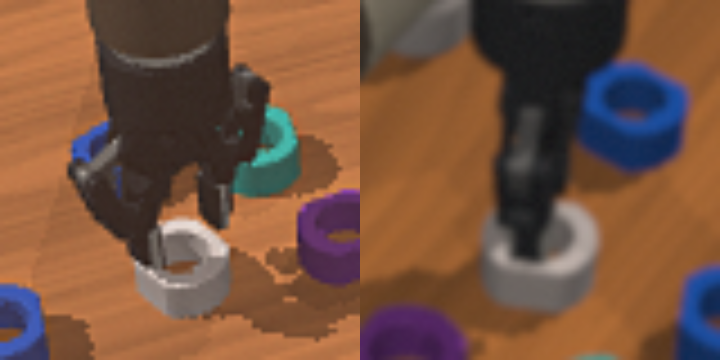

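Run:
```python
from h import *
s=load('s2');d=load('d2');st=read_state();M=rot(st['ee_rot']);x=M[:,0];p=st['position']
for n,i,c in(('s',s,(286,260)),('d',d,(354,220))):
  for z in(5,30,60):
    for w in(-24,24):
      q=p+w*x; q[2]=z; a=proj(i,q); print(n,z,w,[(a[0]-c[0]+40)*4.5+(360 if n=='d' else 0),(a[1]-c[1]+40)*4.5])
cv2.imwrite('pics/c3.png',np.vstack([cv2.resize(load('w2')['color'][200:440,160:480,::-1],(640,480))]))
```

```text
s 5 -24 [np.float64(154.8986351711116), np.float64(295.38973614478016)]
s 5 24 [np.float64(214.14688856238627), np.float64(257.92539925332846)]
s 30 -24 [np.float64(151.72481780478608), np.float64(267.98063010298097)]
s 30 24 [np.float64(211.78333095046935), np.float64(230.53087609796486)]
s 60 -24 [np.float64(147.80603463337408), np.float64(234.13799484624684)]
s 60 24 [np.float64(208.86648647030395), np.float64(196.72354969746044)]
d 5 -24 [np.float64(545.3832848081356), np.float64(235.09158955385004)]
d 5 24 [np.float64(527.6936857913654), np.float64(299.22152149566676)]
d 30 -24 [np.float64(547.2091848902398), np.float64(201.52645806627123)]
d 30 24 [np.float64(529.2820373005459), np.float64(265.71874263112306)]
d 60 -24 [np.float64(549.4789708763644), np.float64(159.80146674848322)]
d 60 24 [np.float64(531.2585961246085), np.float64(224.02758496696597)]
```

View pics/c3.png

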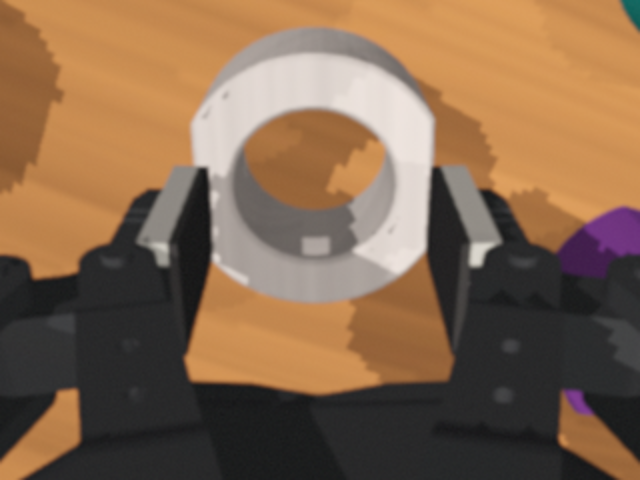

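The width ran to 45.3 mm without stopping. In the wrist view (pad tips at crop (210,170) and (430,170)) and both other views, the pad tips sit at about z=35, just above the hub top. The reported TCP is therefore ~30 mm beyond the visible tips. The hub has not moved, so I reopen and go lower in small steps while watching the force.

Request:
play_rows(series=[[0,0,0,0,0,0,0.066],[0,0,0,0,0,0,0.066],[0,0,0,0,0,0,0.066],[0,0,0,0,0,0,0.066],[0,0.004,0,0,0,0,0.066],[0,0.004,0,0,0,0,0.066],[0,0.004,0,0,0,0,0.066],[0,0,0,0,0,0,0.066]])

```text
clock: 5.45
position: [536.9, -136.5, -10.3]
ee_rot: [-0.402, -0.581, 0.581, 0.403]
contact_force: [-0.3, -0.3, -0.1]
gripper_width: 66.2
```

```bash
python3 t.py 536.7,-136.8,-15
python3 - <<'E'
from h import *
im=snap('wrist','w3'); s=snap('scene','s3'); d=snap('side','d3')
A=cv2.resize(im['color'][200:440,160:480,::-1],(440,330))
f=lambda i,u,v,r:cv2.resize(i['color'][v-r:v+r,u-r:u+r,::-1],(330,330))
cv2.imwrite('pics/c4.png',np.hstack([A,f(s,286,266,30)]))
E
```

```text
t 5.45 pos [ 536.91 -136.53  -10.33] d [-0.18  4.67  0.3 ] tilt x_z 0.0003 z_z 0.0002 yaw(-z) 0.3595 F [-0.3 -0.3 -0.1] T [ 0.02 -0.02  0.01] w 66.2
```

View pics/c4.png

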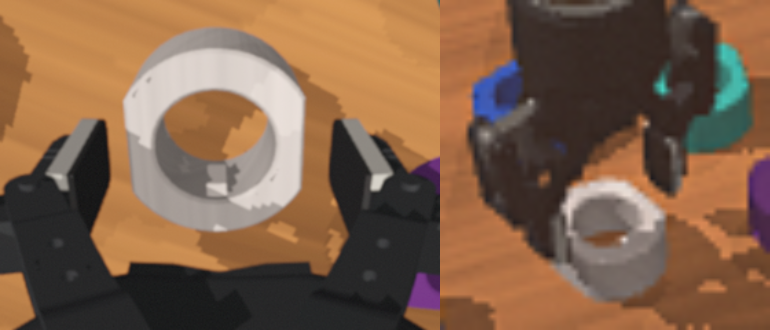

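The TCP now reads −10 with no contact, so there is an offset of about 30 mm in z (reading versus real tips). The pads straddle the hub evenly, with tips at about (107,122) and (335,122). I continue down gently.

Request:
play_rows(series=[[0,0.004,0,0,0,0,0.066],[0,0.004,0,0,0,0,0.066],[0,0.003,0,0,0,0,0.066],[0,0,0,0,0,0,0.066]])

```text
clock: 6.0
position: [537.8, -136.5, -21.2]
ee_rot: [0.403, 0.582, -0.581, -0.402]
contact_force: [-0.7, -0.3, 0.8]
gripper_width: 66.0
```

```bash
python3 t.py 536.7,-136.8,-27
```

```text
t 6.0 pos [ 537.81 -136.52  -21.23] d [0.13 5.77 1.15] tilt x_z -0.0006 z_z -0.0018 yaw(-z) 0.3597 F [-0.7 -0.3  0.8] T [ 0.01 -0.    0.  ] w 66.0
```

Request:
play_rows(series=[[0,0.002,0.001,0.002,0,0,0.04],[0,0,0,0,0,0,0.04],[0,0,0,0,0,0,0.04],[0,0,0,0,0,0,0.04],[0,0,0,0,0,0,0.04],[0,0,0,0,0,0,0.04],[0,0,0,0,0,0,0.04]])

```text
clock: 6.7
position: [537.4, -136.9, -23.1]
ee_rot: [-0.403, -0.581, 0.581, 0.402]
contact_force: [0.3, -0.3, 0.2]
gripper_width: 50.8
```

```bash
python3 t.py 536.7,-136.8,-24
```

```text
t 6.7 pos [ 537.37 -136.93  -23.12] d [0.36 0.88 0.58] tilt x_z -0.0011 z_z -0.0007 yaw(-z) 0.3601 F [ 0.3 -0.3  0.2] T [-0.01  0.02 -0.04] w 50.8
```

Request:
play_rows(series=[[0,-0.02,0,0,0,0,0.04],[0,-0.04,0,0,0,0,0.04],[0,-0.04,0,0,0,0,0.04],[0,-0.03,0,0,0,0,0.04],[0,-0.01,0,0,0,0,0.04],[0.018,0,-0.015,0,0,0,0.04],[0.036,0,-0.03,0,0,0,0.04]])

```text
clock: 7.4
position: [555.0, -72.5, 116.8]
ee_rot: [-0.402, -0.577, 0.581, 0.409]
contact_force: [1.0, -0.6, -1.8]
gripper_width: 50.4
```

```bash
python3 t.py 639,168,140
```

```text
t 7.4 pos [555.02 -72.48 116.83] d [ 197.24  -23.9  -161.07] tilt x_z 0.0049 z_z 0.0106 yaw(-z) 0.3499 F [ 1.  -0.6 -1.8] T [ 0.03 -0.16  0.  ] w 50.4
```

Lifted (weight −1.8 N). On to the viewing point beside the shaft.

Request:
play_rows(series=[[0.03,-0.015,-0.025,0,0,0,0.04],[0.036,-0.01,-0.03,0,0,0,0.04],[0.036,0,-0.03,0,0,0,0.04],[0.036,0,-0.03,0,0,0,0.04],[0.03,0,-0.025,0,0,0,0.04],[0.015,0,-0.01,0,0,0,0.04],[0,0,0,0,0,0,0.04],[0,0,0,0,0,0,0.04]])

```text
clock: 8.2
position: [629.2, 162.5, 126.7]
ee_rot: [-0.396, -0.572, 0.587, 0.415]
contact_force: [-0.1, -0.6, -1.3]
gripper_width: 50.8
```

```bash
python3 t.py 639,168,140;python3 - <<'E'
from h import *
im=snap('wrist','w4'); u,v=proj(im,[577.5,144.5,102],True); print(u,v, proj(im,[577.5,144.5,124],True),rot(im['orientation'])[:,0])
u,v=int(u),int(v)
cv2.imwrite('pics/c5.png',np.hstack([im['color'][:,:,::-1][60:480,200:440],cv2.resize(im['color'][max(v-45,0):v+45,u-45:u+45,::-1],(420,420))]))
E
```

```text
t 8.2 pos [629.16 162.5  126.74] d [  1.92 -13.59 -10.69] tilt x_z 0.0096 z_z 0.0323 yaw(-z) 0.3499 F [-0.1 -0.6 -1.3] T [-0.05 -0.09  0.02] w 50.8
317.8460498331459 162.18387909532265 (np.float64(318.06557730068477), np.float64(163.47006377615654)) [-0.34205744  0.93963905  0.00866914]
```

View pics/c5.png

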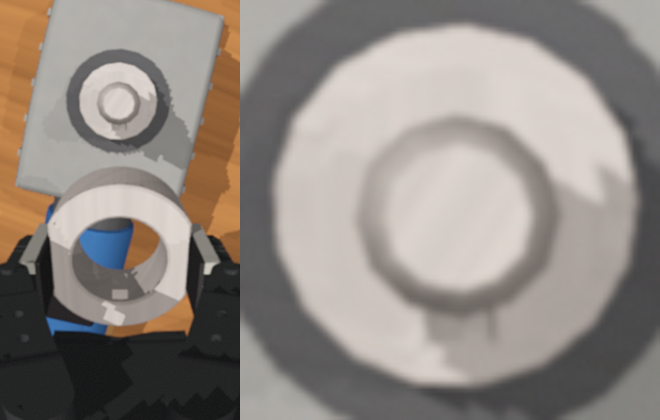

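The view from straight above shows the shaft at about (319,163). There is a faint darker band ~8 mm wide just below it (crop x 425–495, y 310–345), pointing down the image, which is also the hub's tab direction. I check it numerically and get the axis from the circles.

Run:
```python
from h import *
im=load('w4'); g=cv2.cvtColor(im['color'],cv2.COLOR_RGB2GRAY)
# shoulder disc (bright) against dark disc: outer edge at z=74, r=24 ; top face of shaft at z=124 r=7.5
def circ(z,r,lo,hi,c0):
    P=[]
    for a in np.radians(np.arange(0,360,3)):
        rr=np.arange(lo,hi,.15); v=[]
        for q in rr:
            u,w=proj(im,[c0[0]+q*np.cos(a),c0[1]+q*np.sin(a),z],True); v.append(float(cv2.getRectSubPix(g,(1,1),(u,w))[0,0]))
        d=np.diff(np.convolve(v,np.ones(3)/3,'valid')); k=np.argmin(d); 
        P.append([c0[0]+rr[k+1]*np.cos(a),c0[1]+rr[k+1]*np.sin(a)])
    P=np.array(P); 
    for _ in range(4):
        A=np.c_[2*P,np.ones(len(P))]; s=np.linalg.lstsq(A,(P**2).sum(1),rcond=None)[0]; R0=np.sqrt(s[2]+s[0]**2+s[1]**2)
        e=abs(np.hypot(*(P-s[:2]).T)-R0); P=P[e<max(2*np.median(e),.2)]
    return s[:2],R0,len(P)
c,R0,n=circ(74,24,20,28,(577.5,144.5)); print('shoulder',c,R0,n)
print('top',circ(124,7.5,5,9.5,c))
rows=[]
for a in range(-40,90,4):
    v=[]
    for r in np.arange(12,17,.5):
        u,w=proj(im,[c[0]+r*np.cos(np.radians(a)),c[1]+r*np.sin(np.radians(a)),102],True); v.append(float(cv2.getRectSubPix(g,(1,1),(u,w))[0,0]))
    rows.append((a,int(np.mean(v[:5])),int(np.mean(v[5:]))))
print(rows)
```

```text
shoulder [577.37641924 144.49536207] 23.934959258946407 84
top (array([577.3779135 , 144.57944486]), np.float64(7.472062559617562), 105)
[(-40, 190, 196), (-36, 188, 196), (-32, 190, 196), (-28, 191, 196), (-24, 191, 197), (-20, 190, 198), (-16, 188, 197), (-12, 185, 197), (-8, 182, 199), (-4, 183, 202), (0, 182, 207), (4, 158, 200), (8, 139, 178), (12, 140, 171), (16, 141, 162), (20, 138, 159), (24, 138, 162), (28, 143, 162), (32, 145, 160), (36, 133, 148), (40, 136, 160), (44, 153, 165), (48, 153, 165), (52, 153, 165), (56, 155, 164), (60, 156, 164), (64, 156, 163), (68, 156, 163), (72, 155, 163), (76, 152, 164), (80, 150, 164), (84, 154, 165), (88, 157, 165)]
```

Axis at (577.4,144.5), with shoulder radius 23.93 (24 expected) and top radius 7.47 (7.5 expected). The keyway is at about 0.40 rad. The tab is at ~0.35, so I need +0.05 of yaw. I level and yaw first, then go over the shaft.

Request:
play_rows(series=[[0,0,0,-0.03,-0.045,0.009,0.04],[0,0,0.01,0,0,0,0.04],[0,0,0.02,0,0,0,0.04],[0,0,0.018,0,0,0,0.04],[0,0,0.006,0,0,0,0.04],[0,0,0,0,0,0,0.04],[0,0,0,0,0,0,0.04]])

```text
clock: 8.95
position: [573.6, 131.4, 126.9]
ee_rot: [-0.394, -0.584, 0.587, 0.398]
contact_force: [-0.3, 0.5, -1.4]
gripper_width: 50.8
```

```bash
python3 t.py 578,144.4,125
```

```text
t 8.95 pos [573.62 131.42 126.88] d [10.41  1.83 -8.91] tilt x_z 0.0017 z_z 0.0066 yaw(-z) 0.3815 F [-0.3  0.5 -1.4] T [ 0.06 -0.08 -0.01] w 50.8
```

Request:
play_rows(series=[[0.006,0,-0.005,-0.006,-0.018,0.001,0.04],[0.003,0,-0.003,0,0,0,0.04],[0,0,0,0,0,0,0.04],[0,0,0,0,0,0,0.04]])

```text
clock: 9.35
position: [580.0, 144.6, 126.7]
ee_rot: [0.391, 0.59, -0.589, -0.39]
contact_force: [0.9, 0.2, -2.6]
gripper_width: 50.9
```

```bash
python3 t.py 578,144.4,108
```

```text
t 9.35 pos [579.98 144.6  126.72] d [ 0.58 18.72  1.93] tilt x_z 0.0005 z_z -0.0013 yaw(-z) 0.4008 F [ 0.9  0.2 -2.6] T [ 0.04 -0.05  0.02] w 50.9
```

Request:
play_rows(series=[[0.0005,0.004,0.002,0,0,0,0.04],[0,0,0,0,0,0,0.04],[0,0,0,0,0,0,0.04]])

```text
clock: 9.65
position: [577.7, 144.5, 121.7]
ee_rot: [0.39, 0.59, -0.589, -0.39]
contact_force: [0.3, 0.3, -1.1]
gripper_width: 50.5
```

```bash
python3 t.py 578,144.4,108
python3 - <<'E'
from h import *
im=snap('wrist','w5'); st=read_state(); zt=st['position'][2]+53.1
c=im['color']; hsv=cv2.cvtColor(c,cv2.COLOR_RGB2HSV)
m=((hsv[...,1]<40)&(hsv[...,2]>165)).astype(np.uint8)
u,v=map(int,proj(im,[578,144.4,zt],True)); r=np.zeros_like(m); r[v-80:v+80,u-75:u+75]=1; m*=r
cs,_=cv2.findContours(m,cv2.RETR_EXTERNAL,cv2.CHAIN_APPROX_NONE); o=max(cs,key=cv2.contourArea)
W=np.array([onz(im,*p[0],zt,True)[:2] for p in o]).astype(np.float32)
print(u,v,'enc',cv2.minEnclosingCircle(W),'rect',cv2.minAreaRect(W))
sp=onz(im,*proj(im,[577.4,144.5,124],True),124,True)
cv2.imwrite('pics/c6.png',cv2.resize(im['color'][150:480,160:480,::-1],(640,660))[:600])
E
```

```text
t 9.65 pos [577.7  144.52 121.69] d [-0.23 13.69 -0.22] tilt x_z 0.0004 z_z -0.0001 yaw(-z) 0.4011 F [ 0.3  0.3 -1.1] T [ 0.02 -0.01  0.  ] w 50.5
315 323 enc ((575.9696044921875, 145.35215759277344), 30.01166343688965) rect ((564.6251220703125, 146.62283325195312), (59.85234451293945, 35.8829345703125), 83.60892486572266)
```

View pics/c6.png

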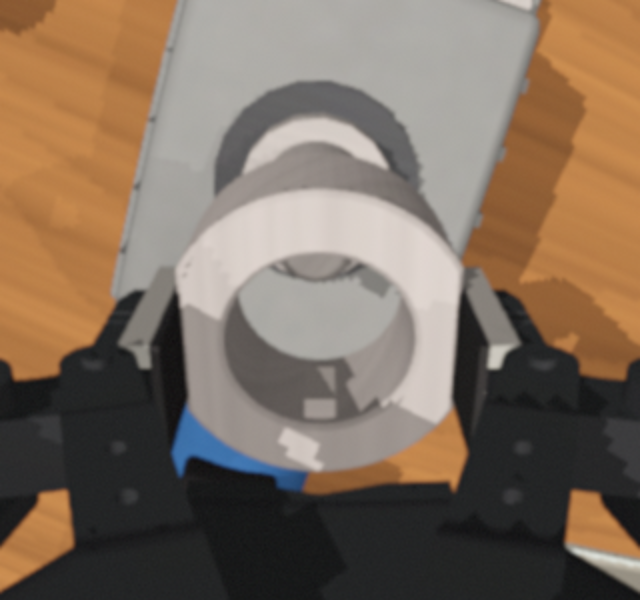

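Run:
```python
from h import *
im=load('w5'); st=read_state(); zt=st['position'][2]+53.1; M=rot(st['ee_rot']); print(st['position'],im['origin'])
C=lambda x,y:(160+x/2,150+y/2)
for n,p in dict(boreL=(224,335),boreR=(415,335),boreT=(320,250),boreB=(320,423),outL=(186,330),outR=(455,330),outT=(320,189),outB=(320,471),tab=(320,408)).items():
    q=onz(im,*C(*p),zt,True) if n!='tab' else onz(im,*C(*p),zt-3,True)
    print(n,(M.T@(q-st['position'])).round(2))
for z in (124,): print('shaft top px in crop',[(a-b)*2 for a,b in zip(proj(im,[577.4,144.5,z],True),(160,150))])
```

```text
[577.52971539 144.44923487 121.57811136] [516.28095193 120.01536419 297.6131829 ]
boreL [-16.24 -53.11   1.96]
boreR [ 19.29 -53.09   1.96]
boreT [  1.61 -53.09  19.06]
boreB [  1.63 -53.1  -17.64]
outL [-23.38 -53.11   2.85]
outR [ 26.82 -53.08   2.83]
outT [  1.61 -53.09  30.29]
outB [  1.64 -53.11 -29.8 ]
tab [  1.63 -50.1  -16.01]
shaft top px in crop [np.float64(313.7660890491327), np.float64(248.56759761764386)]
```

Request:
play_rows(series=[[-0.0005,0.012,0,0,0,0,0.04],[0,0.01,0,0,0,0,0.04],[0,0.008,0,0,0,0,0.04],[0,0,0,0,0,0,0.04],[0,0,0,0,0,0,0.04]])

```text
clock: 10.2
position: [577.1, 143.4, 87.9]
ee_rot: [-0.39, -0.589, 0.59, 0.391]
contact_force: [0.3, 0.3, -1.5]
gripper_width: 50.4
```

```bash
python3 t.py 577.7,144.0,81
python3 - <<'E'
from h import *
im=snap('wrist','w6'); st=read_state();
cv2.imwrite('pics/c7.png',cv2.resize(im['color'][220:420,220:420,::-1],(600,600),interpolation=cv2.INTER_CUBIC))
E
```

```text
t 10.2 pos [577.08 143.45  87.94] d [ 0.27  6.94 -0.8 ] tilt x_z 0.0005 z_z 0.0023 yaw(-z) 0.4005 F [ 0.3  0.3 -1.5] T [ 0.01 -0.01 -0.02] w 50.4
```

View pics/c7.png

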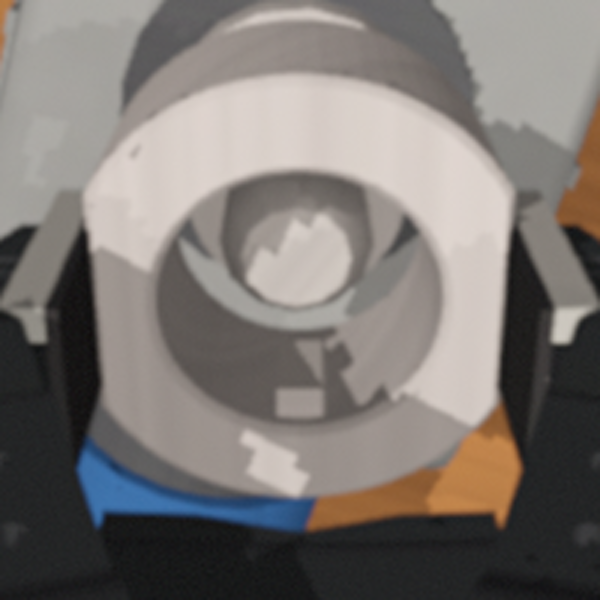

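The pilot is inside the bore, and the shaft centre is at (299,258). The bore is centred at (300,297), so the two are aligned across the jaws. Next I check the other direction with rays.

Run:
```python
from h import *
im=load('w6'); st=read_state(); M=rot(st['ee_rot']); C=lambda x,y:(220+x/3,220+y/3)
f=lambda p,z:(M.T@(onz(im,*C(*p),z,True)-st['position'])).round(2)
zt=st['position'][2]+53.1
for n,p,z in(('shL',(246,262),124),('shR',(352,262),124),('shB',(298,307),124),('boreL',(158,297),zt),('boreR',(443,297),zt),('boreT',(300,170),zt),('boreB',(300,424),zt),('outT',(300,72),zt),('outB',(300,497),zt)): print(n,f(p,z))
```

```text
shL [ -5.91 -36.16  -1.88]
shR [  8.8  -36.15  -1.88]
shB [  1.3  -36.17  -8.96]
boreL [-16.07 -53.11   1.35]
boreR [ 19.34 -53.08   1.33]
boreT [  1.56 -53.05  18.42]
boreB [  1.58 -53.15 -17.51]
outT [  1.56 -53.02  30.45]
outB [  1.59 -53.18 -29.81]
```

Request:
play_rows(series=[[0,0.002,-0.0017,-0.002,0,0,0.04],[0,0.002,0,0,0,0,0.04],[0,0,0,0,0,0,0.04],[0,0,0,0,0,0,0.04]])

```text
clock: 10.65
position: [579.4, 144.5, 84.5]
ee_rot: [0.391, 0.59, -0.589, -0.39]
contact_force: [-0.2, -0.3, -1.4]
gripper_width: 50.6
```

```bash
python3 t.py 578.6,144.1,78
```

```text
t 10.65 pos [579.39 144.51  84.5 ] d [-0.07  6.5   0.9 ] tilt x_z 0.0007 z_z -0.0018 yaw(-z) 0.4005 F [-0.2 -0.3 -1.4] T [ 0.03 -0.04  0.01] w 50.6
```

Request:
play_rows(series=[[0,0.003,0.0006,0.001,0,0,0.04],[0,0.002,0,0,0,0,0.04],[0,0.002,0,0,0,0,0.04],[0,0,0,0,0,0,0.04]])

```text
clock: 11.05
position: [578.9, 144.3, 77.2]
ee_rot: [0.391, 0.59, -0.589, -0.391]
contact_force: [0.5, -0.7, -2.1]
gripper_width: 50.7
```

```bash
python3 t.py 578.6,144.1,70
```

```text
t 11.05 pos [578.87 144.31  77.24] d [-0.09  7.24  0.34] tilt x_z 0.0008 z_z -0.0013 yaw(-z) 0.4005 F [ 0.5 -0.7 -2.1] T [ 0.01 -0.01 -0.03] w 50.7
```

Request:
play_rows(series=[[0,0.002,0,0,0,0,0.04],[0,0.002,0,0,0,0,0.04],[0,0.002,0,0,0,0,0.04],[0,0,0,0,0,0,0.04]])

```text
clock: 11.45
position: [578.7, 144.2, 70.6]
ee_rot: [0.391, 0.59, -0.589, -0.391]
contact_force: [-0.2, -0.0, -2.5]
gripper_width: 50.6
```

```bash
python3 t.py 578.6,144.1,66
```

```text
t 11.45 pos [578.75 144.17  70.58] d [-0.01  4.58  0.17] tilt x_z 0.0007 z_z -0.0009 yaw(-z) 0.4005 F [-0.2 -0.  -2.5] T [-0.02  0.03  0.03] w 50.6
```

Request:
play_rows(series=[[0,0.0015,0,0,0,0,0.04],[0,0.0015,0,0,0,0,0.04],[0,0.001,0,0,0,0,0.04],[0,0.001,0,0,0,0,0.04],[0,0.001,0,0,0,0,0.04]])

```text
clock: 11.95
position: [579.0, 144.3, 64.3]
ee_rot: [0.391, 0.59, -0.589, -0.39]
contact_force: [-0.5, 0.5, -0.9]
gripper_width: 50.1
```

```bash
python3 t.py 578.6,144.1,62
```

```text
t 11.95 pos [578.96 144.29  64.27] d [-0.04  2.27  0.41] tilt x_z 0.0006 z_z -0.0013 yaw(-z) 0.4006 F [-0.5  0.5 -0.9] T [-0.01  0.02  0.06] w 50.1
```

Request:
play_rows(series=[[0,0.001,0,0,0,0,0.04],[0,0.001,0,0,0,0,0.04],[0,0.001,0,0,0,0,0.04]])

```text
clock: 12.25
position: [579.0, 144.3, 61.1]
ee_rot: [0.391, 0.59, -0.589, -0.39]
contact_force: [-0.3, -0.7, -1.5]
gripper_width: 50.4
```

```bash
python3 t.py 578.6,144.1,58
```

```text
t 12.25 pos [578.98 144.28  61.05] d [-0.02  3.05  0.43] tilt x_z 0.0006 z_z -0.0014 yaw(-z) 0.4007 F [-0.3 -0.7 -1.5] T [-0.04  0.01 -0.03] w 50.4
```

The underside is at ~84 mm with no resistance, which is below the 88 mm stop, so the tab is in the keyway. I continue gently.

Request:
play_rows(series=[[0,0.0015,0,0,0,0,0.04],[0,0.0015,0,0,0,0,0.04],[0,0.0015,0,0,0,0,0.04],[0,0.001,0,0,0,0,0.04]])

```text
clock: 12.65
position: [579.0, 144.3, 55.1]
ee_rot: [0.391, 0.59, -0.589, -0.39]
contact_force: [0.1, 0.2, -1.1]
gripper_width: 50.8
```

```bash
python3 t.py 578.6,144.1,51
```

```text
t 12.65 pos [579.01 144.29  55.1 ] d [-0.02  4.09  0.46] tilt x_z 0.0006 z_z -0.0015 yaw(-z) 0.4005 F [ 0.1  0.2 -1.1] T [-0.01  0.06 -0.03] w 50.8
```

Request:
play_rows(series=[[0,0.001,0,0,0,0,0.04],[0,0.001,0,0,0,0,0.04],[0,0.0008,0,0,0,0,0.04]])

```text
clock: 12.95
position: [579.0, 144.2, 51.9]
ee_rot: [0.391, 0.59, -0.589, -0.39]
contact_force: [-0.5, -0.5, -0.8]
gripper_width: 50.8
```

```bash
python3 t.py 578.6,144.1,51
```

```text
t 12.95 pos [578.99 144.25  51.92] d [0.01 0.92 0.42] tilt x_z 0.0005 z_z -0.0013 yaw(-z) 0.4006 F [-0.5 -0.5 -0.8] T [-0.01  0.05  0.01] w 50.8
```

Request:
play_rows(series=[[0,0.0006,0,0,0,0,0.04],[0,0.0005,0,0,0,0,0.04]])

```text
clock: 13.15
position: [579.0, 144.3, 50.9]
ee_rot: [0.391, 0.59, -0.589, -0.39]
contact_force: [-1.8, 0.6, 2.4]
gripper_width: 50.8
```

```bash
python3 t.py 578.6,144.1,51
```

```text
t 13.15 pos [579.01 144.27  50.91] d [ 0.   -0.09  0.44] tilt x_z 0.0004 z_z -0.0012 yaw(-z) 0.4007 F [-1.8  0.6  2.4] T [ 0.    0.39 -0.01] w 50.8
```

Light contact (Fz +2.4 N) exactly at the expected home height: TCP 50.9 + 23.1 = 74.0. I hold briefly, then release and back off straight up.

Request:
play_rows(series=[[0,0,0,0,0,0,0.04],[0,0,0,0,0,0,0.04],[0,0,0,0,0,0,0.066],[0,0,0,0,0,0,0.066],[0,0,0,0,0,0,0.066],[0,0,0,0,0,0,0.066],[0,0,0,0,0,0,0.066]])

```text
clock: 13.85
position: [580.3, 144.8, 52.1]
ee_rot: [0.391, 0.591, -0.588, -0.39]
contact_force: [-0.8, 0.3, 0.2]
gripper_width: 65.7
```

```bash
python3 t.py 578.6,144.1,51
```

```text
t 13.85 pos [580.29 144.79  52.13] d [0.02 1.12 1.83] tilt x_z 0.0002 z_z -0.0045 yaw(-z) 0.4013 F [-0.8  0.3  0.2] T [ 0.07 -0.04  0.02] w 65.7
```

Request:
play_rows(series=[[0,-0.008,0.001,0.004,0,0,0.066],[0,-0.01,0,0,0,0,0.066],[0,-0.015,0,0,0,0,0.066],[0,-0.03,0,0,0,0,0.07],[0,-0.03,0,0,0,0,0.08],[0,-0.02,0,0,0,0,0.08],[0,0,-0.03,0,0,0,0.08],[0,0,-0.03,0,0,0,0.08],[0,0,0,0,0,0,0.08],[0,0,0,0,0,0,0.08]])

```text
clock: 14.85
position: [637.1, 168.4, 180.3]
ee_rot: [0.392, 0.593, -0.587, -0.388]
contact_force: [-0.8, 0.3, 0.0]
gripper_width: 79.5
```

```bash
python3 t.py 639,168,170
python3 - <<'E'
from h import *
im=snap('wrist','w7'); s=snap('scene','s7'); d=snap('side','d7')
u,v=map(int,proj(im,[577.4,144.5,104],True)); v=max(v,75)
f=lambda i,u,v,r:cv2.resize(i['color'][v-r:v+r,u-r:u+r,::-1],(266,266),interpolation=cv2.INTER_CUBIC)
cv2.imwrite('pics/c8.png',np.hstack([f(im,u,v,75),f(s,382,255,34),f(d,261,295,34)]))
for a,b,n in((load('scene0'),s,'s'),(load('side0'),d,'d')):
    D=cv2.absdiff(a['color'],b['color']).max(2)>60; x=cv2.connectedComponentsWithStats(D.astype(np.uint8))[2]; print(n,[list(map(int,q)) for q in x[1:] if q[4]>40])
E
```

```text
t 14.85 pos [637.07 168.41 180.32] d [-1.14 10.34 -1.52] tilt x_z -0.0001 z_z -0.0098 yaw(-z) 0.4019 F [-0.8  0.3  0. ] T [0.07 0.04 0.01] w 79.5
s [[18, 0, 183, 199, 8278], [307, 0, 174, 226, 8092], [309, 36, 10, 34, 87], [282, 56, 54, 69, 805], [134, 75, 12, 7, 44], [247, 118, 23, 43, 441], [273, 131, 10, 11, 43], [280, 132, 41, 34, 668], [490, 156, 29, 42, 356], [460, 193, 12, 27, 186], [440, 203, 13, 9, 55], [532, 208, 12, 13, 46], [477, 222, 90, 26, 123], [515, 228, 59, 53, 917], [576, 231, 14, 12, 61], [468, 233, 6, 13, 43], [374, 234, 21, 13, 101], [219, 237, 18, 22, 162], [237, 239, 34, 21, 322], [295, 253, 54, 23, 206], [459, 257, 7, 20, 47], [331, 263, 21, 12, 42], [276, 268, 31, 23, 364]]
d [[435, 0, 37, 72, 1540], [461, 0, 37, 95, 356], [481, 0, 37, 53, 1146], [554, 0, 26, 23, 308], [342, 22, 9, 46, 251], [141, 30, 66, 30, 1431], [532, 46, 108, 297, 15360], [353, 52, 50, 50, 1868], [519, 71, 39, 34, 405], [158, 73, 22, 25, 148], [226, 74, 129, 70, 1649], [116, 94, 51, 18, 180], [368, 101, 72, 30, 515], [305, 108, 22, 23, 386], [120, 135, 20, 24, 245], [257, 138, 31, 19, 189], [78, 154, 95, 61, 3463], [184, 167, 50, 87, 2587], [539, 167, 10, 33, 138], [521, 203, 20, 102, 552], [341, 224, 26, 22, 303], [437, 235, 27, 20, 134], [613, 265, 11, 41, 185], [252, 287, 17, 8, 55], [60, 305, 58, 48, 72], [512, 306, 53, 46, 409], [493, 328, 33, 77, 1701], [578, 331, 10, 20, 50], [518, 338, 71, 71, 2243], [592, 356, 20, 42, 288], [590, 413, 50, 58, 1420], [605, 460, 35, 20, 486]]
```

View pics/c8.png

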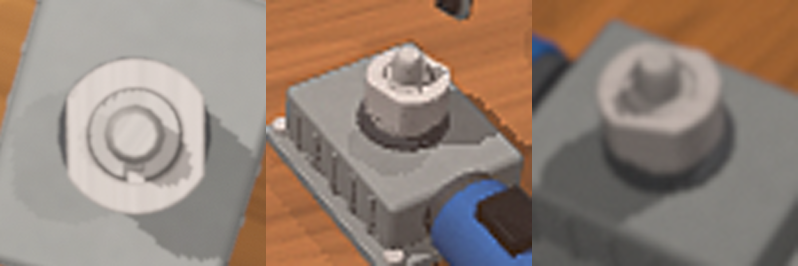

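The hub sits on the shoulder with its tab at (135,175) in the keyway. Its top diameter is about 88 px, against 88.7 expected for z=104, so it is home. The gripper is clear, so I hand in.

```bash
python3 -c "
from bench import *
print(job_done())"
```

```text
the job is handed in; nothing more can be done
None
```

The hub with the tab is home on the shoulder, released, and handed in at about 15 s of the 72 s; the hand-in gives no verdict.

- **Fit:** I picked the grey hub with the tab, gripped it across its flats and lined its tab up with the keyway seen from above (about 0.40 rad). It went down in 0.5–3 mm steps and passed the 14 mm stop without resistance, so I did not need to turn it by feel.
- **Last checks:** Light contact of 2.4 N came with the hub's underside at about 74.0 mm. After release, the wrist view showed the tab in the keyway, the hub centred on the shaft and the gripper clear. Its apparent diameter was 88 px, against 88.7 px expected at home height.
- **What disagreed:**
  - The first closing missed, running to 45 mm just above the hub. The finger tips sat about 30 mm higher than the reported TCP, so I went lower and gripped again (50.8 mm).
  - The wrist camera's centring was off by 1–2 mm, so I aligned the hub to the shaft within one image.
- **Not fully checked:** I did not check the other objects one by one. I touched nothing but the hub. A before/after image difference was too cluttered by the arm and shadows to prove that nothing moved.

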